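Load the filling carrier and hold the flask down

ROBOT

A 6-joint arm with a two-finger parallel gripper is mounted at the origin on the work surface. World frame = base frame: x ahead of the robot, y to its left, z up, the work surface at z = 0. Lengths are in mm, angles in degrees, forces in N, time in s.
With the tool pointing down it reaches from about 300 to 850 mm from the base axis. Payload 4.2 kg.
Tool frame: the origin (TCP) lies on the centre line of the jaws, within the pads' length; the fingertips stand 11 mm ahead of it and the grasp point (between the pads) lies 8 mm behind it; z points along the fingers, y is the line along which they close (so a half turn about z gives the same grasp; the last joint's range is limited). The gripper opens to 91 mm and grips with 3 to 60 N. Pads are 32 mm wide; open, the fingers measure 118 mm over their backs; the gripper's body (76 mm by 178 mm) begins 60 mm behind the grasp point.
Start: joints at [72.766, 18.312, 89.639, -0, 72.044, -1.146], TCP at [159.348, 552.495, 224.976] pointing down, gripper open.
Joint ranges: [-177.97, 177.97], [-48.28, 115.42], [12.27, 149.76], [-77.06, 257.06], [2.81, 150.46], [-146.56, 146.56]. Speed limits (degrees/s): [147.25, 147.25, 180, 180, 180, 180].

INTERFACE

Orientations are given as [roll, pitch, yaw] about the fixed x, y, z axes, in that order (R = Rz(yaw) Ry(pitch) Rx(roll)).
In Python, from workcell import env, grab_frame, camera_model, models gives the robot as it stands.
- The arm moves only by the shell command python3 -m crank 'ROWS' [FORCE]. ROWS is text: rows parted by semicolons, each of 7 numbers parted by spaces: the closure, from -1 (fully open) to 1 (shut), so that 0 is half open, then the shift along the tool's x, y, z in mm, then the turn, a rotation vector about the tool's x, y, z in degrees. A call has 1 to 10 rows; each row shifts and turns the commanded pose from where the row before left it, along the tool's axes as they then stand; what a row does not reach is not made up. A row lasts 1/8 s, in which the tool goes at most 62.5 mm and 10.7 degrees, less where a joint would pass 70% of its speed; a pose out of reach is approached as far as the arm can. A call is refused whole if a number of a shift passes 62.5 or a number of a turn 10.7, either way. A call with a gripper value outside its range is refused whole. The fingers move at their own pace and stop on an object; FORCE is the grip in N (left out, the last holds). Time passes only in rows, so rows that do not move let the fingers close. It gives the time, the measured TCP pose, the force, the opening and the grip force at its end, in the units of the state.
- env.state(): the state, without advancing time (a new reading comes with each control period).
- grab_frame(name): name is "scene" or "top" or "wrist"; returns the picture (480x640x3 uint8, blue, green, red); there is no depth.
- camera_model(name): a dict with "K" (3x3 intrinsics, pixels), "R" (3x3) and "t" (3): a world point X has camera coordinates R X + t; the wrist camera has in their place "mount" (4x4, takes a point from camera to tool coordinates, whose origin is the TCP and whose axes are the flange's). Camera axes: x right, y down, z forward; pixel columns grow to the right and rows downward; lengths in mm; the calibration is good to about 2 mm. The wrist camera is an equidistant fisheye: a pixel r from the principal point sees the ray r / f radians off the axis. A picture is of the moment at which its call begins: read the wrist's pose just before it. camera_model takes no time and is no camera call.
- env.job_done(): hands the job in; it is judged then, once.
Trained networks look in the newest picture that a camera, given by its name, has taken for a name from the list of things; names that differ only in an ending like _2 or _b are one class to them, and where a whole thing is asked for, a point or a joint stands for the part that bears it (a point fixed in the world has none). Each returns a list of dicts, best first, with "p" (0 to 1); they miss things now and then, are a little off and sometimes report something else, mostly with a low value. They report only what shows in the picture. A call takes as long as a camera call. They do not tell look-alikes from the thing itself.
- models.search_frame(name, camera): "point" ([x, y, z] in mm, in world coordinates, good to about 4 mm: the middle of the surface that is visible of it).
The state is a dict: "time_s": time; "qpos": joint angles; "qvel": joint speeds; "effort": joint torques, N m; "ee_pos": TCP position; "ee_rot": TCP orientation; "force": force on the tool from outside, world axes, zero at the start; "torque": the same for the moment, N m; "gripper_width": finger opening in mm; "gripper_force": force on a finger pad.
Only numpy, scipy, OpenCV 4.12 (cv2) and the standard library are available. Lean on these libraries where they do the work, as an engineer would, in place of code of your own. Each camera call takes 0.05 s, during which the arm holds its last target. There are 200 camera calls.

TASK

Push the empty carrier along its rail, by its red-topped post, until it clicks into the blue-marked station. Then take the amber flask with the white stopper from its cork puck, set it upright in the sprung steel ring on the carrier, and press it down until the ring is fully down, firmly but without ramming it. Finish while still gripping the flask and holding the ring down; leave the other things on the bench alone.

Things in the scene. Friction and masses are not known exactly. Their poses are not given: they have to be found in the camera images.
- rail: Low slide rail fixed to the bench: steel foot 110 x 400 x 8 mm, on it an aluminium bar 44 mm wide and black end stops. Origin: centre of its underside. Its y axis is the way the carrier has to be pushed (roughly to the robot's left). A steel tab with a blue top (52 mm high) beside the rail, at local x = +66 mm, marks the station at local y = +50 mm.
- station (a point): Point on the rail's centre line at the blue-marked station, 46 mm above the bench (height of the carrier's top face). The carrier is home when the axis of its ring stands over this point.
- carrier (a joint): Travel of the carrier along the rail's y axis, m: 0 at one end stop, 0.190 at the other, station click (sprung ball between two ridges) at 0.150. The ball centres the carrier within about 1 mm; entering or leaving the click takes about 6 N, sliding 1 to 2 N. The click is felt over the last 14 mm; beyond 0.157 the carrier has overrun and must be pushed back.
- carrier_grip (a point): Centre of the top of the carrier's post, 18 x 18 mm, black with a red top, 105 mm above the bench, sides parallel to the rail's axes; grip it from above or push it. It rises 59 mm above the grey carrier plate (100 mm across the rail, 150 mm along it, top face 46 mm above the bench) and stands 80 mm behind the ring's axis (towards the rail's -y).
- cradle_seat (a point): Centre of the upper edge of the sprung steel ring on the carrier, 84 mm above the bench when up; moves with the ring. Ring: outside diameter 74, hole 52, height 10 mm. The flask's round body rests on the upper edge of the hole with its base about 5 mm below that edge.
- cradle (a joint): How far the sprung ring is pressed down, m: 0 up, 0.020 at its lower stop. It starts to move at about 4 N of load and needs about 13 N (450 N/m) at the stop, counting the flask's weight of about 2 N; the flask alone does not press it down.
- amber_flask: Amber glass flask, white stopper, about 0.22 kg, 116 mm high: flat base 40 mm wide, round body 68 mm wide (widest 28 mm above the base), straight neck 24 mm in diameter from 60 to 102 mm above the base, then the stopper, 23 mm in diameter. Origin: centre of the base, z up the neck. It starts upright on one of two cork pucks (76 mm wide, 10 mm high).
- amber_flask_neck (a point): Point on the amber flask's axis, 90 mm above its base: the middle of the place to grip (neck 24 mm in diameter).
- green_flask: Green flask with a black stopper, same shape, on the other cork puck; not to be moved. Origin: centre of its base.
- black_bottle: Black bottle, 68 mm wide, 190 mm high, behind the rail; not to be moved. Origin: centre of its base.
- jar: White jar with a blue lid, 56 mm wide, 70 mm high, behind the rail; not to be moved. Origin: centre of its base.
- pen: White pen, 140 x 11 x 11 mm, lying on the bench to the robot's right; not to be moved. Origin: centre of its underside, x along the pen.
- cup: White open cup, 70 mm wide, 80 mm high, to the robot's left; not to be moved. Origin: centre of its base.
Mind the look-alikes: they are no part of the job. Leave any purple look-alike of the amber_flask alone.

How it is judged:
By the outcome, as a careful person would: the job done as asked, in the order asked, and still so for the second after the job is handed in, while the arm keeps its last pose, push and grip.
It also fails if it takes over 58 s, if anything falls off the work surface, if the arm or the gripper's body presses on something with over 40 N, if the wrist force passes 120 N, or if a joint passes its speed limit or range.

## Working session

There is one attempt and no reset: what is moved stays moved. The work goes in short steps, Python scripts to look and compute and a shell command to move; the robot and the scene stay as the last step left them, time stands still between calls to the robot, and variables do not carry over. Pictures are saved under pics/ and viewed, at most 10 in all, crops included, and the job is handed in when it is done.

```bash
mkdir -p pics; ls; python3 - <<'E'
from workcell import env, grab_frame, camera_model, models
import cv2, numpy as np
s=env.state(); print({k:np.round(v,2) for k,v in s.items()})
for c in ("scene","top"):
    cv2.imwrite(f"pics/{c}0.png",grab_frame(c))
    m=camera_model(c); print(c,np.round(m["K"],1).tolist(),np.round(m["R"],4).tolist(),np.round(m["t"],1).tolist())
    for n in ("rail","carrier","carrier_grip","cradle_seat","amber_flask","green_flask","amber_flask_neck"):
        print(n,[(np.round(d["point"],1).tolist(),round(d["p"],2)) for d in models.search_frame(n,c)])
E
```

```text
pics
{'time_s': np.float64(0.0), 'qpos': array([72.76, 18.35, 89.71, -0.  , 72.04, -1.15]), 'qvel': array([-0.05, -0.  ,  0.05, -0.  , -0.04, -0.14]), 'effort': array([  0.  , -41.25, -23.2 ,   0.07,   0.05,  -0.  ]), 'ee_pos': array([159.21, 552.02, 224.11]), 'ee_rot': array([-179.9 ,   -0.  ,  163.91]), 'force': array([-0.46, -0.12,  0.42]), 'torque': array([0.  , 0.  , 0.01]), 'gripper_force': np.float64(0.0), 'gripper_width': np.float64(90.84)}
scene [[496.7, 0.0, 316.0], [0.0, 496.7, 237.5], [0.0, 0.0, 1.0]] [[-0.5556, 0.8314, -0.0074], [0.6349, 0.4184, -0.6495], [-0.5369, -0.3656, -0.7603]] [321.4, -280.6, 1504.9]
rail [([591.6, -40.5, 26.3], 0.66)]
carrier [([575.6, -114.4, 44.6], 0.61), ([455.2, 225.9, 61.3], 0.4)]
carrier_grip [([575.5, -116.0, 46.2], 0.92)]
cradle_seat [([569.7, -91.8, 86.9], 0.79), ([455.6, 225.2, 62.3], 0.59)]
amber_flask [([455.3, 226.2, 57.6], 0.92), ([423.3, 350.7, 51.9], 0.87), ([336.6, 191.9, 47.4], 0.59), ([570.6, -117.4, 46.2], 0.51)]
green_flask [([616.6, 241.6, 64.2], 0.69)]
amber_flask_neck [([341.1, 193.6, 49.1], 0.93), ([455.5, 227.1, 60.7], 0.76)]
top [[471.4, 0.0, 313.3], [0.0, 471.4, 234.4], [0.0, 0.0, 1.0]] [[-0.0188, -0.9995, -0.0251], [-0.9864, 0.0227, -0.163], [0.1635, 0.0217, -0.9863]] [24.3, 549.6, 1172.2]
rail [([566.8, -54.1, 29.5], 0.92), ([577.5, 430.1, 46.2], 0.29)]
carrier [([562.4, -122.2, 45.1], 0.84)]
carrier_grip [([560.7, -123.5, 48.0], 0.98)]
cradle_seat [([567.6, -101.5, 82.8], 0.6)]
amber_flask [([321.9, 185.4, 53.4], 0.95), ([411.4, 338.2, 54.0], 0.9), ([439.7, 210.8, 60.9], 0.63), ([764.3, 111.4, 125.7], 0.19)]
green_flask [([595.7, 227.1, 61.7], 0.97)]
amber_flask_neck [([327.0, 187.4, 52.8], 0.87), ([412.8, 331.1, 51.0], 0.8), ([438.0, 214.5, 57.1], 0.64), ([568.3, -100.7, 86.8], 0.61)]
```

View pics/scene0.png

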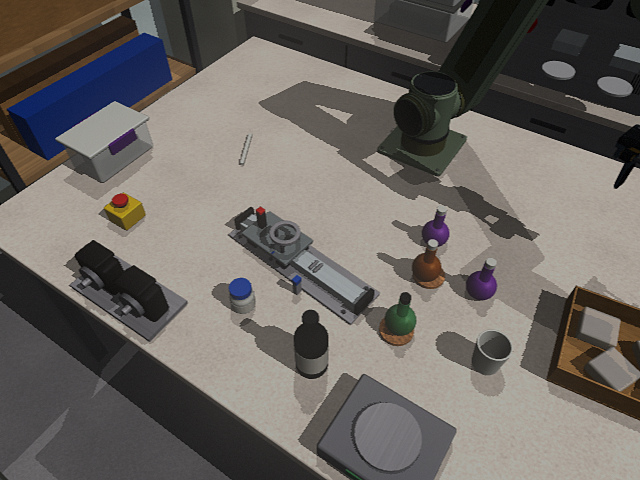

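View pics/top0.png

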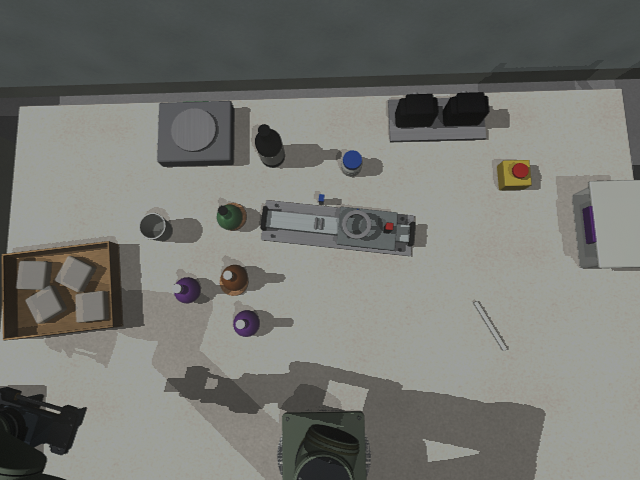

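The amber flask is at scene (427,268) and top (234,279), on a cork puck. The purple look-alikes are at scene (435,230) and (482,285), the green flask at scene (400,320). Only the brown-amber one on cork with a white stopper fits. I'll confirm it enlarged.

```bash
python3 - <<'E'
import cv2
t=cv2.imread("pics/top0.png")[185:340,160:430]; s=cv2.imread("pics/scene0.png")[190:350,220:500]
cv2.imwrite("pics/topc.png",cv2.resize(t,None,fx=2.96,fy=2.96,interpolation=cv2.INTER_CUBIC))
cv2.imwrite("pics/scc.png",cv2.resize(s,None,fx=2.85,fy=2.85,interpolation=cv2.INTER_CUBIC))
E
```

```text
(no output)
```

View pics/topc.png

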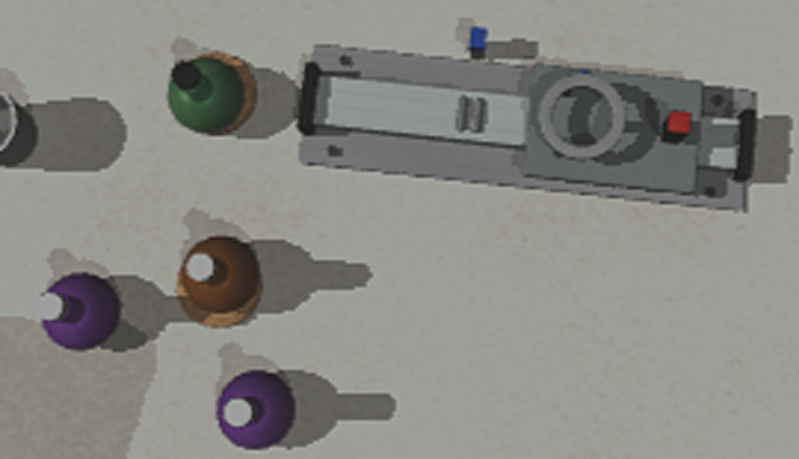

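View pics/scc.png

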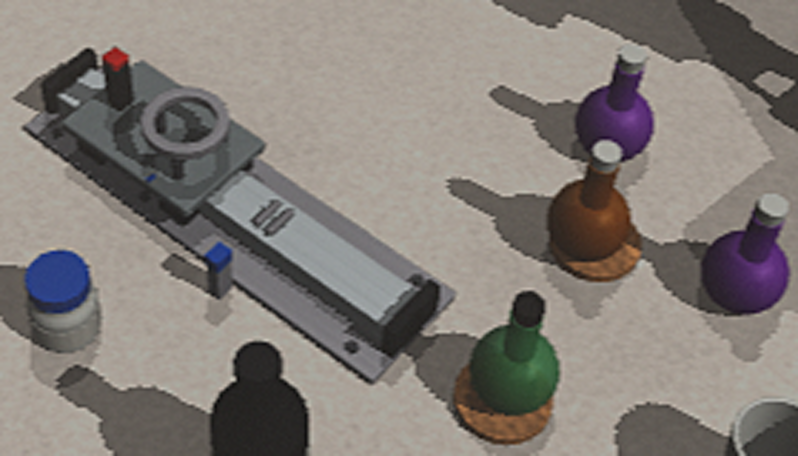

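```bash
cat > h.py <<'E'
import numpy as np, cv2
from workcell import camera_model
def pz(c,uv,z):
    m=camera_model(c);K,R,t=(np.array(m[k],float) for k in("K","R","t"));t=t.ravel()
    d=R.T@np.linalg.inv(K)@[uv[0],uv[1],1];o=-R.T@t
    return o+d*(z-o[2])/d[2]
T=lambda x,y:((x+.5)/2.96-.5+160,(y+.5)/2.96-.5+185)
S=lambda x,y:((x+.5)/2.85-.5+220,(y+.5)/2.85-.5+190)
E
python3 - <<'E'
from h import *
r=lambda a:np.round(a,1).tolist()
for n,a,b,z in(("red",(680,121),(116,58),105),("tab",(478,37),(219,252),52),("stop",(201,266),(606,151),126),("ring",(582,116),(185,120),84)):
    print(n,r(pz("top",T(*a),z)),r(pz("scene",S(*b),z)))
C=np.array([pz("top",T(*a),8) for a in((315,45),(755,92),(747,211),(301,163))])
D=[pz("scene",S(*a),8) for a in((372,382),(24,127),(455,293))]
print(r(C),r(C.mean(0)),r(D)); 
for y in(C[0]-C[1],C[3]-C[2],D[0]-D[1]):print(np.degrees(np.arctan2(y[1],y[0])),np.linalg.norm(y))
E
```

```text
red [557.9, -175.7, 105.0] [559.2, -172.1, 105.0]
tab [646.7, -9.8, 52.0] [644.9, -8.3, 52.0]
stop [444.3, 217.4, 126.0] [444.5, 218.6, 126.0]
ring [567.9, -96.3, 84.0] [569.0, -94.8, 84.0]
[[653.8, 139.3, 8.0], [600.5, -258.0, 8.0], [492.9, -245.1, 8.0], [545.0, 152.2, 8.0]] [573.0, -52.9, 8.0] [[655.6, 142.1, 8.0], [603.6, -253.1, 8.0], [547.7, 155.4, 8.0]]
82.35214271045436 400.86974653938864
82.51958634591503 400.761180278429
82.50458183953083 398.60455047507486
```

The crop confirms it: the brown-amber flask with a white stopper sits on the cork puck, and both others nearby are purple. The two cameras agree on these positions:

| Item | Position (mm) |
|---|---|
| Rail yaw | about 82.45° |
| Station | about (580.5, -1) |
| Post | (558.5, -174) |
| Flask | (444.4, 218) |

The carrier has about 95 mm to go.

```bash
cat >> h.py <<'E'
def plan(target,yaw,n,nr=None):
    """suggested rows (shift xyz, turn z) from the present pose"""
    from workcell import env
    s=env.state();p=np.array(s["ee_pos"]);y=s["ee_rot"][2]
    dy=(yaw-y+180)%360-180;d=(np.array(target)-p)/n;nr=nr or n
    for i in range(n):
        a=np.radians(y+dy*min(i,nr)/nr)
        print(np.round([np.cos(a)*d[0]+np.sin(a)*d[1],np.sin(a)*d[0]-np.cos(a)*d[1],-d[2],-dy/nr if i<nr else 0],1).tolist())
E
python3 - <<'E'
from h import *
r=lambda a:np.round(a,1).tolist()
print(r(pz("top",T(50,303),116)),r(pz("top",T(238,411),116)),r(pz("top",T(186,75),126)))
plan((558.5,-174,200),82.45,18,9)
E
```

```text
[417.7, 342.4, 116.0] [328.6, 188.5, 116.0] [602.2, 231.5, 126.0]
[-32.5, -32.6, 1.4, 9.1]
[-37.2, -27.1, 1.4, 9.1]
[-41.0, -20.9, 1.4, 9.1]
[-43.8, -14.2, 1.4, 9.1]
[-45.5, -7.1, 1.4, 9.1]
[-46.1, 0.1, 1.4, 9.1]
[-45.5, 7.3, 1.4, 9.1]
[-43.7, 14.4, 1.4, 9.1]
[-40.9, 21.1, 1.4, 9.1]
[-37.1, 27.3, 1.4, 0.0]
[-37.1, 27.3, 1.4, 0.0]
[-37.1, 27.3, 1.4, 0.0]
[-37.1, 27.3, 1.4, 0.0]
[-37.1, 27.3, 1.4, 0.0]
[-37.1, 27.3, 1.4, 0.0]
[-37.1, 27.3, 1.4, 0.0]
[-37.1, 27.3, 1.4, 0.0]
[-37.1, 27.3, 1.4, 0.0]
```

```bash
python3 -m crank '-1 -32.5 -32.6 1.4 0 0 9.1;-1 -37.2 -27.1 1.4 0 0 9.1;-1 -41 -20.9 1.4 0 0 9.1;-1 -43.8 -14.2 1.4 0 0 9.1;-1 -45.5 -7.1 1.4 0 0 9.1;-1 -46.1 0.1 1.4 0 0 9.1;-1 -45.5 7.3 1.4 0 0 9.1;-1 -43.7 14.4 1.4 0 0 9.1;-1 -40.9 21.1 1.4 0 0 9.1;-1 -37.1 27.3 1.4 0 0 0' && python3 -m crank '-1 -37.1 27.3 1.4 0 0 0;-1 -37.1 27.3 1.4 0 0 0;-1 -37.1 27.3 1.4 0 0 0;-1 -37.1 27.3 1.4 0 0 0;-1 -37.1 27.3 1.4 0 0 0;-1 -37.1 27.3 1.4 0 0 0;-1 -37.1 27.3 1.4 0 0 0;-1 -37.1 27.3 1.4 0 0 0;-1 0 0 0 0 0 0;-1 0 0 0 0 0 0'; python3 -c "
from h import *
plan((558.5,-174,78),82.45,4)"
```

```text
time_s: 2.05
ee_pos: [380.2, 146.8, 211.2]
ee_rot: [179.9, -0.0, 82.0]
force: [-0.1, -0.6, 0.9]
gripper_width: 91.1
gripper_force: 0.0
time_s: 3.3
ee_pos: [554.1, -175.7, 199.4]
ee_rot: [-179.9, -0.0, 82.0]
force: [0.4, 0.4, 0.4]
gripper_width: 91.3
gripper_force: 0.0
[0.6, 1.0, 30.4, -0.1]
[0.6, 1.0, 30.4, -0.1]
[0.6, 1.0, 30.4, -0.1]
[0.6, 1.0, 30.4, -0.1]
```

```bash
python3 -m crank '-1 2.4 4 20 0 0 -0.4;-1 0 0 34 0 0 0;-1 0 0 34 0 0 0;-1 0 0 33 0 0 0;-1 0 0 0 0 0 0;-1 0 0 0 0 0 0' && python3 -m crank '0 0 0 0 0 0 0;0.3 0 0 0 0 0 0;0.5 0 0 0 0 0 0;0.5 0 0 0 0 0 0' 30; python3 - <<'E'
from workcell import *
import cv2
cv2.imwrite("pics/w1.png",grab_frame("wrist"))
E
```

```text
time_s: 4.05
ee_pos: [559.6, -173.9, 80.2]
ee_rot: [179.9, 0.0, 82.5]
force: [0.1, 0.9, 1.1]
gripper_width: 91.3
gripper_force: 0.0
time_s: 4.55
ee_pos: [558.9, -174.4, 78.9]
ee_rot: [180.0, -0.0, 82.4]
force: [-0.0, -0.1, -0.0]
gripper_width: 53.9
gripper_force: 0.0
```

View pics/w1.png

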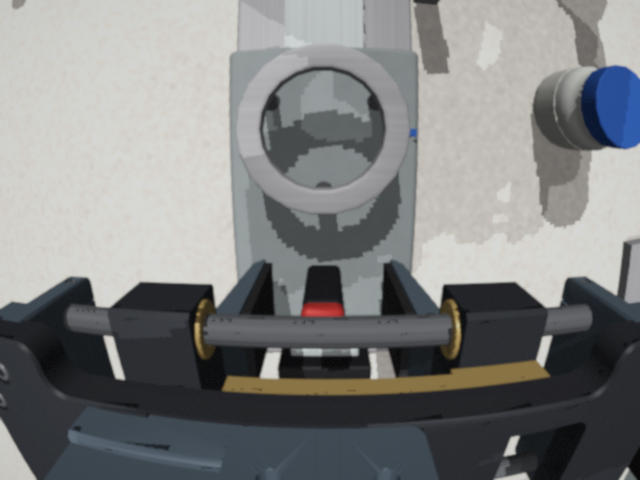

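The wrist view shows the post's red top (323,310) centred between the fingers (265 and 400), with the ring at (323,125) ahead. I'll close on the post.

```bash
python3 -m crank '0.75 0 0 0 0 0 0;0.75 0 0 0 0 0 0;1 0 0 0 0 0 0;1 0 0 0 0 0 0;1 0 0 0 0 0 0;1 0 0 0 0 0 0' 30
```

```text
time_s: 5.35
ee_pos: [556.9, -174.0, 78.6]
ee_rot: [-179.8, -0.0, 82.4]
force: [-6.0, 0.4, 2.9]
gripper_width: 17.6
gripper_force: 30.0
```

```bash
python3 -m crank '1 4 -1 0 0 0 0;1 8 -1 0 0 0 0;1 10 0 0 0 0 0;1 10 0 0 0 0 0;1 10 0 0 0 0 0;1 10 0 0 0 0 0;1 10 0 0 0 0 0;1 8 0 0 0 0 0;1 4 0 0 0 0 0;1 0 0 0 0 0 0'; python3 -m crank '1 2 0 0 0 0 0;1 2 0 0 0 0 0;1 0 0 0 0 0 0'
```

```text
time_s: 6.6
ee_pos: [566.7, -100.0, 78.6]
ee_rot: [-180.0, -0.1, 82.4]
force: [0.2, 1.0, -2.8]
gripper_width: 17.8
gripper_force: 30.0
time_s: 6.98
ee_pos: [567.2, -96.7, 78.6]
ee_rot: [-180.0, -0.0, 82.4]
force: [-0.5, -0.6, -3.6]
gripper_width: 17.9
gripper_force: 30.0
```

```bash
for i in 1 2; do :; done; python3 -m crank '1 2 0 0 0 0 0;1 2 0 0 0 0 0;1 0 0 0 0 0 0' | grep -E "pos|force:"; python3 -m crank '1 2 0 0 0 0 0;1 0 0 0 0 0 0' | grep -E "pos|force:";python3 -m crank '1 2 0 0 0 0 0;1 0 0 0 0 0 0' | grep -E "pos|force:";python3 -m crank '1 2 0 0 0 0 0;1 0 0 0 0 0 0' | grep -E "pos|force:"
```

```text
ee_pos: [567.7, -92.4, 78.6]
force: [-0.2, -0.4, -4.6]
gripper_force: 30.0
ee_pos: [567.9, -91.4, 78.6]
force: [-0.6, -4.1, -5.5]
gripper_force: 30.0
ee_pos: [568.0, -90.9, 78.7]
force: [-1.6, -9.2, -4.9]
gripper_force: 30.0
ee_pos: [568.0, -90.6, 78.6]
force: [-2.6, -15.0, -5.5]
gripper_force: 30.0
```

```bash
python3 - <<'E'
from workcell import *
import cv2,numpy as np
s=env.state();print(s["force"],s["torque"],s["ee_pos"])
a=grab_frame("top")[170:270,240:430];b=grab_frame("scene")[170:330,220:400]
f=cv2.resize(a,(570,300),interpolation=cv2.INTER_CUBIC);g=cv2.resize(b,(338,300),interpolation=cv2.INTER_CUBIC)
w=cv2.resize(grab_frame("wrist"),(400,300))
o=np.zeros((600,740,3),np.uint8);o[:300,:570]=f;o[300:,:338]=g;o[300:,338:738]=w
cv2.imwrite("pics/m2.png",o)
E
```

```text
[ -2.55393437 -15.01532593  -5.48155081] [-2.31277661  0.4992173  -0.05586639] [567.97202067 -90.59919598  78.64443842]
```

View pics/m2.png

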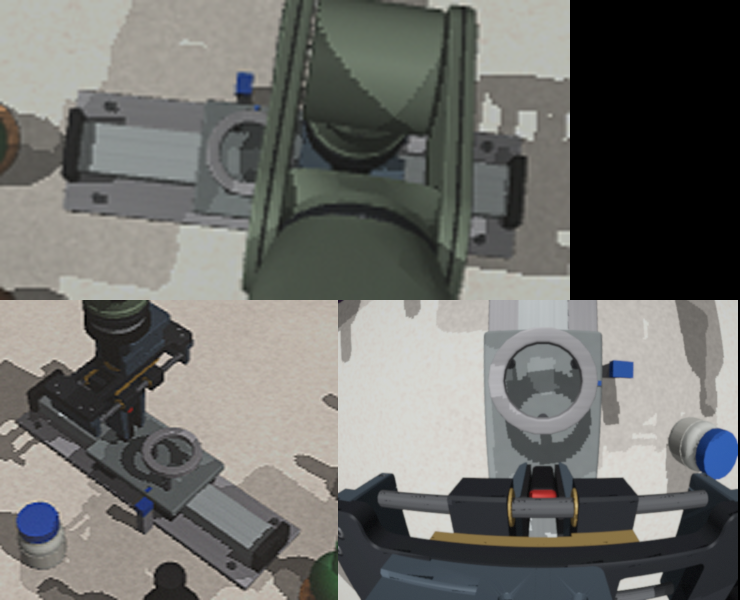

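The mosaic shows nothing obstructing: the carrier's blue mark is about 12 mm short of the tab, so this is the entry ridge of the click. I'll relieve the slight upward pull, then push on in small steps.

```bash
python3 -m crank '1 0 0 1 0 0 0;1 0 0 0.7 0 0 0;1 0 0 0 0 0 0' | grep -E "pos|force:"; python3 -m crank '1 1 0 0 0 0 0;1 0 0 0 0 0 0' | grep -E "pos|force:";python3 -m crank '1 1 0 0 0 0 0;1 0 0 0 0 0 0' | grep -E "pos|force:"
```

```text
ee_pos: [568.0, -90.6, 78.6]
force: [-5.0, -14.2, 3.7]
gripper_force: 30.0
ee_pos: [568.0, -90.5, 78.6]
force: [-6.1, -17.9, 3.7]
gripper_force: 30.0
ee_pos: [568.0, -90.4, 78.6]
force: [-7.3, -20.3, 3.8]
gripper_force: 30.0
```

```bash
python3 -m crank '1 0 -1 -0.7 0 0 0;1 0 -0.4 0 0 0 0;1 0 0 0 0 0 0' | grep -E "pos|rot|force:"; python3 -m crank '1 1 0 0 0 0 0;1 0 0 0 0 0 0' | grep -E "pos|rot|force:"; python3 -c "
from workcell import env
s=env.state();print(s['torque'],s['qpos'],s['effort'])"
```

```text
ee_pos: [568.0, -90.3, 78.6]
ee_rot: [179.8, 0.5, 82.5]
force: [-0.7, -21.7, -2.9]
gripper_force: 30.0
ee_pos: [568.7, -85.1, 78.6]
ee_rot: [179.8, 0.1, 82.4]
force: [1.2, -2.8, -2.2]
gripper_force: 30.0
[-0.95405435  0.30205812  0.03478847] [-9.62094819e+00  2.56035654e+01  1.01334641e+02 -7.87129785e-02
  5.28817319e+01 -1.95575493e+00] [  0.97942472 -45.11489153 -18.81536007   0.99431902   0.18200111
   0.06595581]
```

```bash
python3 -m crank '1 2 0 0 0 0 0;1 0 0 0 0 0 0' | grep -E "pos|force:"; python3 -m crank '1 1.5 0 0 0 0 0;1 0 0 0 0 0 0' | grep -E "pos|force:"; python3 -m crank '1 1 0 0 0 0 0;1 0 0 0 0 0 0' | grep -E "pos|force:"
```

```text
ee_pos: [569.2, -80.9, 78.6]
force: [3.9, 0.4, 1.0]
gripper_force: 30.0
ee_pos: [569.4, -79.3, 78.6]
force: [5.5, 1.8, 3.4]
gripper_force: 30.0
ee_pos: [569.5, -79.0, 78.6]
force: [6.1, 0.8, 5.0]
gripper_force: 30.0
```

It snapped in. I'll release so the ball can centre the carrier, rise and check.

```bash
python3 -m crank '-1 0 0 0 0 0 0;-1 0 0 0 0 0 0;-1 0 0 0 0 0 0;-1 0 0 0 0 0 0;-1 0 0 0 0 0 0;-1 0 0 -20 0 0 0;-1 0 0 -40 0 0 0;-1 0 0 -40 0 0 0;-1 0 0 -40 0 0 0'
python3 -c "
from h import *
plan((444.4,218.5,200),82.45,8)"
```

```text
time_s: 11.62
ee_pos: [567.9, -79.2, 219.0]
ee_rot: [-180.0, -0.0, 82.4]
force: [0.6, 1.1, 0.5]
gripper_width: 91.1
gripper_force: 0.0
[34.8, -20.2, 2.4, -0.0]
[34.8, -20.2, 2.4, -0.0]
[34.9, -20.2, 2.4, -0.0]
[34.9, -20.2, 2.4, -0.0]
[34.9, -20.2, 2.4, -0.0]
[34.9, -20.2, 2.4, -0.0]
[34.9, -20.2, 2.4, -0.0]
[34.9, -20.2, 2.4, -0.0]
```

```bash
python3 -m crank '-1 34.8 -20.2 2.4 0 0 0;-1 34.8 -20.2 2.4 0 0 0;-1 34.8 -20.2 2.4 0 0 0;-1 34.8 -20.2 2.4 0 0 0;-1 34.8 -20.2 2.4 0 0 0;-1 34.8 -20.2 2.4 0 0 0;-1 34.8 -20.2 2.4 0 0 0;-1 34.8 -20.2 2.4 0 0 0;-1 0 0 0 0 0 0;-1 0 0 0 0 0 0'
python3 - <<'E'
from workcell import *
import cv2,numpy as np
a=grab_frame("top");b=grab_frame("scene");w=grab_frame("wrist")
for n,i in zip("tsw",(a,b,w)):cv2.imwrite(f"pics/3{n}.png",i)
o=np.zeros((600,800,3),np.uint8)
o[:300,:540]=cv2.resize(a[190:290,250:430],(540,300),interpolation=cv2.INTER_CUBIC)
o[300:,:400]=cv2.resize(b[190:310,220:380],(400,300),interpolation=cv2.INTER_CUBIC)
o[300:,400:]=cv2.resize(w,(400,300))
cv2.imwrite("pics/m3.png",o)
E
python3 -c "
from h import *
plan((444.4,218.5,93),82.45,4)"
```

```text
time_s: 12.88
ee_pos: [444.8, 217.7, 198.6]
ee_rot: [180.0, 0.0, 82.4]
force: [0.6, 0.3, 0.1]
gripper_width: 91.3
gripper_force: 0.0
[0.3, -0.2, 26.4, -0.0]
[0.3, -0.2, 26.4, -0.0]
[0.3, -0.2, 26.4, -0.0]
[0.3, -0.2, 26.4, -0.0]
```

View pics/m3.png

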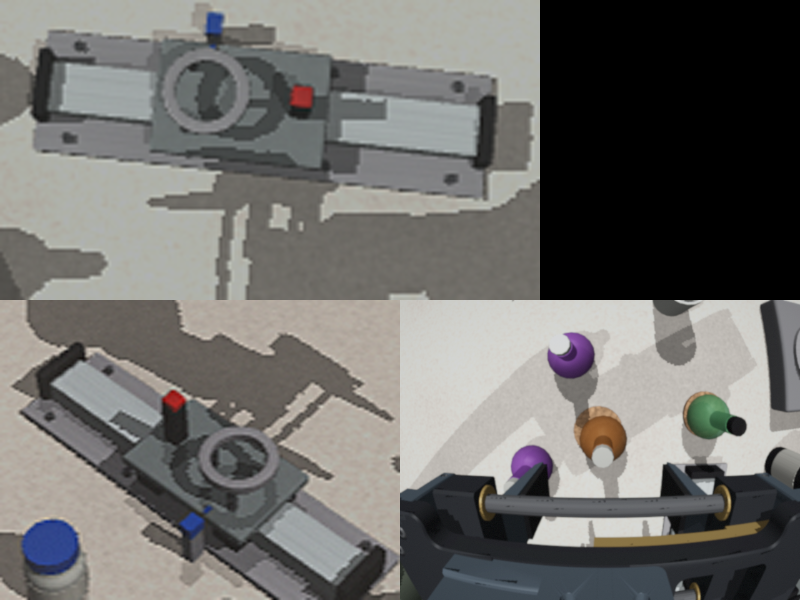

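The ring is now level with the blue tab in both views, with its centre at top crop (206,91) and scene crop (240,458). The amber flask lies under the open gripper, its stopper at wrist (602,455). Next I'll compute the ring position.

```bash
python3 - <<'E'
from h import *
t=lambda x,y:((x+.5)/3-.5+250,(y+.5)/3-.5+190)
s=lambda x,y:((x+.5)/2.5-.5+220,(y+.5)/2.5-.5+190)
r=lambda a:np.round(a,1).tolist()
print("ring",r(pz("top",t(206,91),84)),r(pz("scene",s(240,158),84)))
print("red",r(pz("top",t(302,97),105)),r(pz("scene",s(174,101),105)))
print("tab",r(pz("top",t(215,19),52)),r(pz("scene",s(193,221),52)))
# wrist: stopper top vs tool
from workcell import camera_model
m=camera_model("wrist");print(np.round(m["K"],1).tolist(),np.round(m["mount"],3).tolist())
K=np.array(m["K"]);M=np.array(m["mount"])
im=cv2.imread("pics/3w.png").astype(int);
u,v=((602-400)*1.6,(455-300)*1.6)
d=np.array([(u-K[0,2])/K[0,0],(v-K[1,2])/K[1,1]]);th=np.hypot(*d)
ray=np.r_[d/th*np.sin(th),np.cos(th)]
D=M[:3,:3]@ray;o=M[:3,3];h=198.6-126;p=o+D*(h-o[2])/D[2];print("stopper in tool",p)
E
```

```text
ring [580.0, -1.5, 84.0] [581.6, 1.8, 84.0]
red [569.0, -80.4, 105.0] [573.0, -76.9, 105.0]
tab [649.8, -10.3, 52.0] [644.4, -7.5, 52.0]
[[371.6, 0.0, 327.4], [0.0, 371.6, 239.6], [0.0, 0.0, 1.0]] [[-0.001, -0.965, -0.262, 74.014], [1.0, -0.001, 0.0, -0.816], [-0.001, -0.262, 0.965, -160.803], [0.0, 0.0, 0.0, 1.0]]
stopper in tool [ 4.82924779 -3.49653853 72.6       ]
```

```bash
python3 -m crank '-1 1.5 -1 26 0 0 0;-1 0 0 26 0 0 0;-1 0 0 26 0 0 0;-1 0 0 18 0 0 0;-1 0 0 9 0 0 0;-1 0 0 0 0 0 0;-1 0 0 0 0 0 0' | grep pos && python3 -m crank '0 0 0 0 0 0 0;0.3 0 0 0 0 0 0;0.4 0 0 0 0 0 0;0.4 0 0 0 0 0 0;0.4 0 0 0 0 0 0'; python3 - <<'E'
from workcell import *
import cv2
cv2.imwrite("pics/w4.png",grab_frame("wrist"))
E
```

```text
ee_pos: [444.6, 219.8, 94.3]
time_s: 14.52
ee_pos: [443.9, 219.7, 93.6]
ee_rot: [180.0, -0.0, 82.4]
force: [-0.1, 0.6, 0.4]
gripper_width: 44.1
gripper_force: 0.0
```

View pics/w4.png

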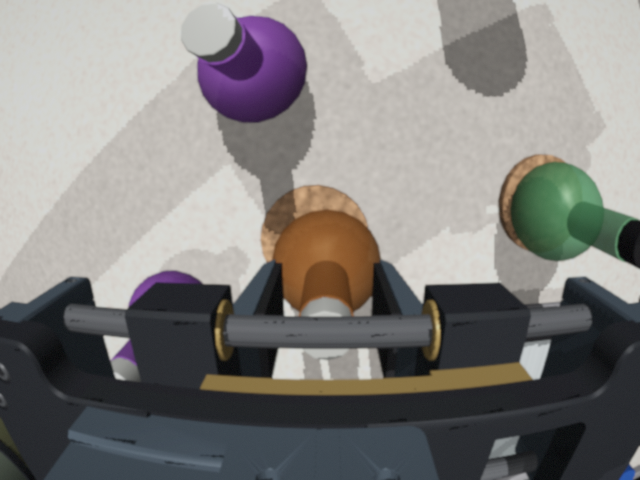

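The amber flask stands centred between the fingers (body centre about (327,263)). I'll close with 45 N and then lift.

```bash
cat >> h.py <<'E'
def wray(u,v,depth):
    m=camera_model("wrist");K=np.array(m["K"]);M=np.array(m["mount"])
    d=np.array([(u-K[0,2])/K[0,0],(v-K[1,2])/K[1,1]]);th=np.hypot(*d)
    D=M[:3,:3]@np.r_[d/th*np.sin(th),np.cos(th)];o=M[:3,3];return o+D*(depth-o[2])/D[2]
E
python3 -m crank '0.6 0 0 0 0 0 0;0.7 0 0 0 0 0 0;1 0 0 0 0 0 0;1 0 0 0 0 0 0;1 0 0 0 0 0 0;1 0 0 0 0 0 0' 45
python3 -c "
from h import *
print(wray(326.5,263,55.6), wray(326.5,265,55.6))"
```

```text
time_s: 15.32
ee_pos: [443.8, 219.7, 93.5]
ee_rot: [-180.0, -0.0, 82.4]
force: [-0.2, -0.2, -1.0]
gripper_width: 23.0
gripper_force: 45.0
[ 0.24557057 -1.31344366 55.6       ] [-1.05671682 -1.31565386 55.6       ]
```

```bash
python3 -m crank '1 0 0 -10 0 0 0;1 0 0 -25 0 0 0;1 0 0 -35 0 0 0;1 0 0 -35 0 0 0;1 0 0 -15 0 0 0;1 0 0 0 0 0 0;1 0 0 0 0 0 0'
python3 -c "
from h import *
plan((580.2,0.2,214),82.45,10)"
```

```text
time_s: 16.2
ee_pos: [443.1, 219.3, 212.1]
ee_rot: [-179.9, 0.1, 82.4]
force: [-0.0, 0.8, -1.8]
gripper_width: 23.1
gripper_force: 45.0
[-19.9, 16.5, -0.2, -0.0]
[-19.9, 16.5, -0.2, -0.0]
[-19.9, 16.5, -0.2, -0.0]
[-19.9, 16.5, -0.2, -0.0]
[-19.9, 16.5, -0.2, -0.0]
[-19.9, 16.5, -0.2, -0.0]
[-19.9, 16.5, -0.2, -0.0]
[-19.9, 16.5, -0.2, -0.0]
[-19.9, 16.5, -0.2, -0.0]
[-19.9, 16.5, -0.2, -0.0]
```

```bash
python3 -m crank '1 -10 8 0 0 0 0;1 -20 16 0 0 0 0;1 -23 19 0 0 0 0;1 -24 20 0 0 0 0;1 -24 20 0 0 0 0;1 -24 20 0 0 0 0;1 -23 19 0 0 0 0;1 -23 19 0 0 0 0;1 -18 16 0 0 0 0;1 -10 8 0 0 0 0' && python3 -m crank '1 0 0 0 0 0 0;1 0 0 0 0 0 0'
python3 - <<'E'
from h import *
from workcell import *
plan((580.2,0.2,180),82.45,1)
a=grab_frame("top");b=grab_frame("scene");w=grab_frame("wrist")
o=np.zeros((600,800,3),np.uint8)
o[:300,:400]=cv2.resize(b[190:310,220:380],(400,300),interpolation=cv2.INTER_CUBIC)
o[:300,400:]=cv2.resize(a[170:290,250:410],(400,300),interpolation=cv2.INTER_CUBIC)
o[300:,:400]=cv2.resize(w,(400,300)); o[300:,400:]=cv2.resize(w[120:360,160:480],(400,300))
cv2.imwrite("pics/m5.png",o)
E
```

```text
time_s: 17.45
ee_pos: [581.7, -0.7, 212.8]
ee_rot: [-179.9, 0.0, 82.3]
force: [-0.5, -0.2, -1.6]
gripper_width: 22.9
gripper_force: 45.0
time_s: 17.7
ee_pos: [580.7, 1.3, 213.5]
ee_rot: [-180.0, -0.0, 82.4]
force: [-0.2, 0.5, -2.4]
gripper_width: 23.1
gripper_force: 45.0
[-1.2, -0.4, 33.5, -0.0]
```

View pics/m5.png

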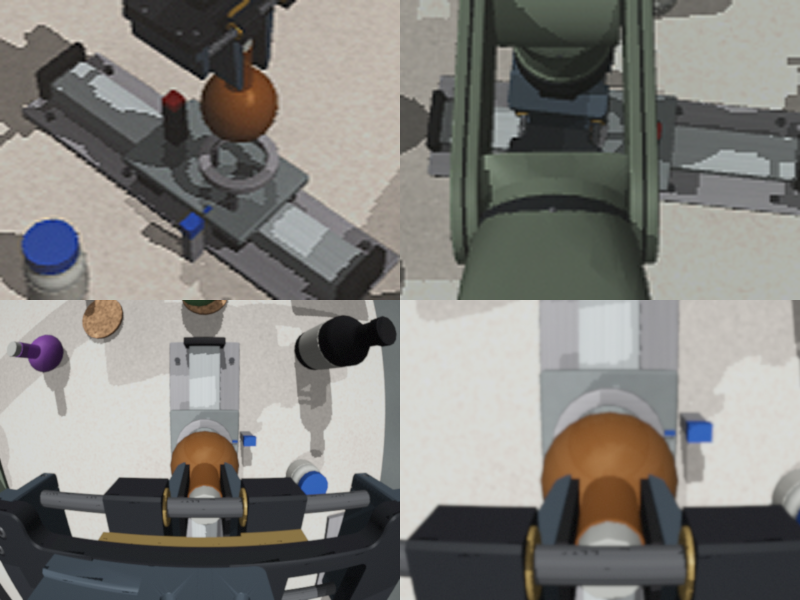

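The flask hangs upright over the ring: both sit at column 240 in the scene crop, and at about 610 in the wrist crop. I'll descend, slowly at contact.

```bash
python3 -m crank '1 -1 0 10 0 0 0;1 0 0 15 0 0 0;1 0 0 13 0 0 0;1 0 0 7 0 0 0;1 0 0 3 0 0 0;1 0 0 0 0 0 0;1 0 0 0 0 0 0'; for k in 1; do python3 -m crank '1 0 0 1 0 0 0;1 0 0 1 0 0 0;1 0 0 0 0 0 0' | grep -E "pos|force"; python3 -m crank '1 0 0 1 0 0 0;1 0 0 1 0 0 0;1 0 0 0 0 0 0' | grep -E "pos|force"; done
```

```text
time_s: 18.73
ee_pos: [581.4, -0.4, 166.0]
ee_rot: [179.9, -0.0, 82.4]
force: [0.7, 0.7, -1.4]
gripper_width: 23.3
gripper_force: 45.0
ee_pos: [581.0, -0.3, 163.5]
force: [0.9, 0.2, -1.8]
gripper_force: 45.0
ee_pos: [581.0, -0.3, 161.5]
force: [0.2, -0.7, -2.2]
gripper_force: 45.0
```

```bash
for k in 1; do python3 -m crank '1 0 0 1 0 0 0;1 0 0 1 0 0 0;1 0 0 0 0 0 0' | grep -E "pos|force:"; python3 -m crank '1 0 0 1 0 0 0;1 0 0 1 0 0 0;1 0 0 0 0 0 0' | grep -E "pos|force:";  python3 -m crank '1 0 0 1 0 0 0;1 0 0 1 0 0 0;1 0 0 0 0 0 0' | grep -E "pos|rot|force:"; done
```

```text
ee_pos: [581.1, -0.3, 159.9]
force: [-1.5, 0.6, 2.2]
gripper_force: 45.0
ee_pos: [581.1, -0.3, 157.6]
force: [-2.1, 0.3, 3.4]
gripper_force: 45.0
ee_pos: [581.1, -0.3, 155.6]
ee_rot: [180.0, -0.0, 82.4]
force: [-1.8, 0.0, 4.8]
gripper_force: 45.0
```

```bash
python3 -m crank '1 0 -0.5 1.5 0 0 0;1 0 0 1.5 0 0 0;1 0 0 1.5 0 0 0;1 0 0 1.5 0 0 0;1 0 0 1.5 0 0 0;1 0 0 1.5 0 0 0;1 0 0 0 0 0 0' | grep -E "pos|rot|force:"; python3 -m crank '1 0 0 1 0 0 0;1 0 0 1 0 0 0;1 0 0 1 0 0 0;1 0 0 0 0 0 0' | grep -E "pos|rot|force:"; python3 -m crank '1 0 0 1 0 0 0;1 0 0 1 0 0 0;1 0 0 0 0 0 0' | grep -E "pos|rot|force:"
```

```text
ee_pos: [580.9, -0.3, 147.2]
ee_rot: [179.9, -0.0, 82.4]
force: [-2.3, 0.2, 7.9]
gripper_force: 45.0
ee_pos: [581.0, -0.2, 144.5]
ee_rot: [179.9, -0.0, 82.4]
force: [-2.3, -0.2, 10.3]
gripper_force: 45.0
ee_pos: [580.9, -0.2, 142.7]
ee_rot: [179.9, -0.0, 82.4]
force: [-3.6, 0.8, 10.3]
gripper_force: 45.0
```

```bash
python3 -m crank '1 0 -0.5 1 0 0 0;1 0 0 0 0 0 0' 55| grep -E "pos|rot|force:"; python3 -m crank '1 0 0 1 0 0 0;1 0 0 0 0 0 0;1 0 0 0 0 0 0' | grep -E "pos|rot|force:"; python3 -m crank '1 0 0 1 0 0 0;1 0 0 0 0 0 0;1 0 0 0 0 0 0' | grep -E "pos|rot|force:"
```

```text
ee_pos: [580.8, -0.2, 141.9]
ee_rot: [179.8, -0.0, 82.4]
force: [-1.7, 0.6, 10.2]
gripper_force: 55.0
ee_pos: [580.8, -0.1, 141.0]
ee_rot: [179.8, -0.0, 82.4]
force: [-2.4, -0.1, 11.5]
gripper_force: 55.0
ee_pos: [580.9, -0.1, 140.6]
ee_rot: [179.8, -0.0, 82.4]
force: [-4.2, 0.6, 13.8]
gripper_force: 55.0
```

```bash
python3 -m crank '1 0 -0.5 1 0 0 0;1 0 0 0 0 0 0;1 0 0 0 0 0 0'| grep -E "pos|rot|force:"; python3 -m crank '1 0 0 0.8 0 0 0;1 0 0 0 0 0 0;1 0 0 0 0 0 0' | grep -E "pos|rot|force:"
python3 - <<'E'
from workcell import *
import cv2,numpy as np
b=grab_frame("scene");w=grab_frame("wrist")
o=np.zeros((400,800,3),np.uint8)
o[:300,:400]=cv2.resize(b[190:310,220:380],(400,300),interpolation=cv2.INTER_CUBIC)
o[:300,400:]=cv2.resize(w,(400,300))
cv2.imwrite("pics/m6.png",o)
E
```

```text
ee_pos: [580.8, 0.1, 140.5]
ee_rot: [179.7, -0.1, 82.4]
force: [-3.9, 1.4, 17.9]
gripper_force: 55.0
ee_pos: [580.8, 0.1, 140.4]
ee_rot: [179.7, -0.1, 82.4]
force: [-4.7, 0.4, 20.8]
gripper_force: 55.0
```

View pics/m6.png

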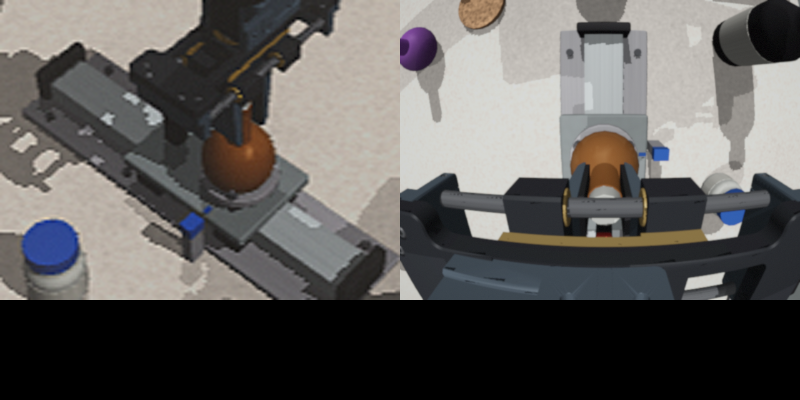

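The flask sits upright in the lowered ring, and the carrier is still level with the blue tab. Force rises steeply without travel (20 N), so the ring is at its stop. I'll hand in.

```bash
python3 -c "
from workcell import env
print(env.job_done())"
```

```text
the job is handed in; nothing more can be done
None
```

The job is handed in: the carrier is clicked into the blue-marked station, and the amber flask stands upright in the ring, still gripped and held at its lower stop with about 20 N. Entering the click took about 22 N rather than the expected 6 N, and no verdict came back at hand-in.

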